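# Gauge the depth of a bored hole

### The arm

A 7-joint arm with a two-finger parallel gripper is mounted at the origin on the work surface. World frame = base frame: x ahead of the robot, y to its left, z up, the work surface at z = 0. Lengths are in m, angles in rad, forces in N, time in s.
With the tool pointing down it reaches from about 0.4 to 0.875 m from the base axis. Payload 4.4 kg.
Tool frame: the origin (TCP) lies midway between the tips of the shut fingers; the grasp point (between the pads) lies 19 mm behind it; z points along the fingers, y is the line along which they close (so a half turn about z gives the same grasp; the last joint's range is limited). The gripper opens to 85 mm and grips with 20 to 120 N. Pads are 22 mm wide; open, the fingers measure 114 mm over their backs; the gripper's body (76 mm by 85 mm) begins 54 mm behind the grasp point. The pads swing forward as they close: fully open they stand 13 mm farther back than shut.
Start: joints at [1.136, 0.628, 0.038, 1.517, -0.027, 0.996, -0.02], TCP at [0.234, -0.606, 0.231] pointing down, gripper open.
Joint ranges: [-3.06, 3.06], [-0.37, 2.12], [-1.25, 1.32], [0.18, 2.47], [-1.1, 4.24], [0.23, 1.98], [-2.94, 2.94]. Speed limits (rad/s): [2.57, 2.57, 3.14, 3.14, 3.14, 3.14, 3.14].

### API

Orientations are given as a unit quaternion [x, y, z, w].
In Python, from bench import manip gives the robot as it stands. Calls block until the motion is done:
- manip.move_to(position, orientation): joint-space move of the TCP to a pose.
- manip.servo_line(position, rotation=None, rate=0.15): straight line of the TCP; rotation=None keeps the orientation; rate is the mean speed in m/s.
- manip.set_joints(angles): joint-space move.
- manip.gripper_to(opening, squeeze=None): finger opening in m; squeeze is the grip in N (None keeps the last); returns when the fingers have stopped.
- manip.pause(seconds).
- manip.ik(position, orientation): joint angles nearest the present ones, or None.
- manip.get_obs(): the state.
- manip.snapshot(name): name is "scene" or "top" or "wrist"; returns a dict with "image" (480x640x3 uint8, blue, green, red), "K" (3x3 intrinsics, pixels), "camera_from_world" (4x4, takes a point from world to camera coordinates). Camera axes: x right, y down, z forward; pixel columns grow to the right and rows downward; lengths in m; the calibration is good to about 2 mm. A picture is of the moment at which its call begins. There is no depth.
A pose or a line that the arm cannot do raises manip.Unreachable and nothing moves.
- manip.hand_in(): hands the job in; it is judged then, once.
The state is a dict: "time": time; "joints": joint angles; "joint_vel": joint speeds; "tau": joint torques, N m; "ee_pos": TCP position; "tool_rot": TCP orientation; "ft_force": force on the tool from outside, world axes, zero at the start; "moment": the same for the moment, N m; "grip_width": finger opening in m; "grasp_force": force on a finger pad.
Only numpy, scipy, OpenCV 4.12 (cv2) and the standard library are available. Lean on these libraries where they do the work, as an engineer would, in place of code of your own. Each camera call takes 0.05 s, during which the arm holds its last target. There are 200 camera calls.

### The job

Put the bored pine block on the blue depth gauge, flush against its end stop and side fence so that the bore lies under the probe. Then take the probe by its red wing grip, lower it gently into the bore until it touches bottom, and while holding it there twist the grip clockwise to its stop to lock it. Let go, leaving the block seated, the probe locked on the bottom and the other things on the bench undisturbed.

Things in the scene. Friction and masses are not known exactly. Their poses are not given: they have to be found in the camera images.
- block_center (a point): Centre of the loose pine block: 200 long (its x) x 50 wide (y) x 45 high, about 0.24 kg. A blind bore 20 across lies 75 from the centre towards its +x end; its depth differs (15 to 37). It starts flat on the bench left of the gauge, bore end away from the robot. Seated, its x is the gauge's x and this point is at x -75, y 0, z 30.5 of the gauge.
- bore_mouth (a point): Centre of the bore's mouth, on the block's top face, 75 from block_center along the block's x.
- stand: Blue bench depth gauge, bolted down. Origin on the bench under the vertical probe axis; x points from its open loading end to its column, y left, z up. Base plate 8 thick, x -180 to +90, y -55 to +55. Steel end stop: face x = +25. Steel side fence: face y = +25, x -40 to +25; both 32 high. A guide head 38 across and a dark clamp box beside it (to y +42), 98 to 135 high, surround the probe.
- probe_tip (a point): Lower end of the round steel probe, 8 across, on the probe axis, axes parallel to the gauge's; 75 above the bench when fully up, 22 above the top of a seated block.
- probe (a joint): Downward travel of the probe (m): 0 fully up, at most 0.064. A spring pushes it up with a net 2.5 N at the top to 4 N at the bottom of its travel, so let go unlocked it rises again. It should rest on the bottom with a few newtons; 20 N dents the wood.
- lock_grip (a point): Centre of the red wing grip on top of the probe, 146 above the probe tip and moving with it: 38 long (its x) x 14 thick (its y) x 28 high. Grip it from above across the 14. With the probe on the bottom of the deepest bore, about 15 stay free between the grip's underside and the guide head below.
- lock (a joint): Turn of the wing grip (rad), clockwise seen from above; at 0 its x is the gauge's x, 1.25 is the stop. Free up to about 0.25; beyond, an eccentric jams the probe at its height, going over centre at 1.0 with up to about 0.2 N m. Locked from 1.15 on.
- red_tray: Bystander: small open red plastic tray 75 x 60 x 32; origin at its underside. Leave alone.
- glue: Bystander: white glue bottle, 52 across, 150 tall, orange cap; origin at its underside. Leave alone.
- eraser_box: Bystander: white plastic box 130 x 55 x 30; origin at its underside. Leave alone.
- offcut: Bystander: plain pine offcut without any hole, 120 x 50 x 40; origin at its underside. Leave alone.
- disc: Bystander: flat wooden disc, 90 across, 12 thick; origin at its underside. Leave alone.
- toy_car: Bystander: half-made wooden toy car 110 x 66 x 62; origin at its underside. Leave alone.
- hammer: Bystander: hammer with blue handle, 260 long, lying; origin at its underside. Leave alone.
There are look-alikes about, which are no part of the job. What is shaped like the part that bears block_center but purple or turquoise is not meant.

How it is judged:
On the way, in this order (a step that is already met when the one before it is completed fails the run):
1. the block lies seated on the gauge with the bore under the probe, the probe still up (horizontal distance between bore_mouth and probe_tip below 0.004 m and angle between the x axis of block_center and the x axis of probe_tip, either way round below 0.08 rad and angle between block_center's own z axis and vertical below 0.05 rad and height (world z) of block_center below 0.033 m and value of joint probe below 0.02 m), for 0.2 s.
2. the probe presses on the bottom of the bore, still unlocked (horizontal distance between bore_mouth and probe_tip below 0.004 m and angle between the x axis of block_center and the x axis of probe_tip, either way round below 0.08 rad and angle between block_center's own z axis and vertical below 0.05 rad and height (world z) of block_center below 0.033 m and contact force between probe and block above 0.8 N and value of joint probe above 0.03 m and value of joint lock below 0.6 rad), for 0.2 s.
At the end, for the whole second after the job is handed in: The block lies flat on the gauge, bore centre within 4 mm of the probe axis and block square to the gauge within 0.08 rad; the lock is turned to at least 1.15 rad; the probe tip is within 1.5 mm of the bore's bottom; block and probe are at rest (horizontal distance between bore_mouth and probe_tip below 0.004 m and angle between the x axis of block_center and the x axis of probe_tip, either way round below 0.08 rad and angle between block_center's own z axis and vertical below 0.05 rad and height (world z) of block_center below 0.033 m and z of bore_c0 in the frame of probe_tip above -0.0055 m and value of joint lock above 1.15 rad and linear speed of block below 0.01 m/s and velocity of joint probe below 0.003 m/s); the robot touches nothing.
It fails at once if the probe is pressed on the block with 20 N or more (contact force between probe and block above 20 N).
It fails at once if another thing on the bench is pushed more than 30 mm (distance of any of red_tray, glue, eraser_box, offcut, disc, toy_car, hammer from where it was at the start of the episode above 0.03 m).
It also fails if it takes over 69 s, if anything falls off the work surface, if the arm or the gripper's body presses on something with over 40 N, if the wrist force passes 120 N, or if a joint passes its speed limit or range.

## Working session

There is one attempt and no reset: what is moved stays moved. The work goes in short steps, each a Python script; the robot and the scene stay as the last script left them, time stands still between calls to the robot, and variables do not carry over. Pictures are saved under pics/ and viewed, at most 10 in all, crops included, and the job is handed in when it is done.

```bash
mkdir -p pics; ls; python3 - <<'E'
from bench import manip
import cv2,numpy as np
for n in("scene","top"):
    s=manip.snapshot(n); cv2.imwrite(f"pics/{n}0.png",s["image"])
    print(n,s["K"].tolist(),np.round(s["camera_from_world"],4).tolist())
o=manip.get_obs();print(o)
E
```

```text
pics
scene [[530.4638925741978, 0.0, 312.32851765230436], [0.0, 530.4638925741978, 236.3314585595767], [0.0, 0.0, 1.0]] [[0.7426, 0.6697, 0.0103, -0.3804], [0.575, -0.6295, -0.5225, -0.1974], [-0.3435, 0.3939, -0.8526, 1.7495], [0.0, 0.0, 0.0, 1.0]]
top [[600.5431082635998, 0.0, 319.4183840635677], [0.0, 600.5431082635998, 244.52237735304647], [0.0, 0.0, 1.0]] [[0.0247, -0.9995, 0.0188, 0.0036], [-0.9814, -0.0278, -0.19, 0.4839], [0.1904, -0.0137, -0.9816, 2.0451], [0.0, 0.0, 0.0, 1.0]]
{'time': 0.1, 'joints': array([ 1.13618503,  0.62923424,  0.03845447,  1.51828797, -0.02703785,
        0.99627602, -0.02001292]), 'joint_vel': array([-6.00251640e-04, -2.19234440e-04, -7.28795305e-05, -5.82227644e-04,
        1.19867713e-03,  3.95386691e-04,  1.68627560e-03]), 'tau': array([ 2.37163003e-03, -5.64534974e+01,  1.23030379e+00, -1.93973279e+01,
        1.12476374e-02,  5.46387761e-03, -1.05573636e-05]), 'ee_pos': array([ 0.23416053, -0.60575539,  0.23048739]), 'tool_rot': array([ 9.83048890e-01,  1.83341669e-01, -1.49914861e-04, -8.30528755e-04]), 'ft_force': array([ 0.01917265,  0.08479702, -0.09942484]), 'moment': array([ 0.00293961, -0.05220874,  0.00974998]), 'grasp_force': 0.0, 'grip_width': 0.08529182937804101}
```

View pics/top0.png

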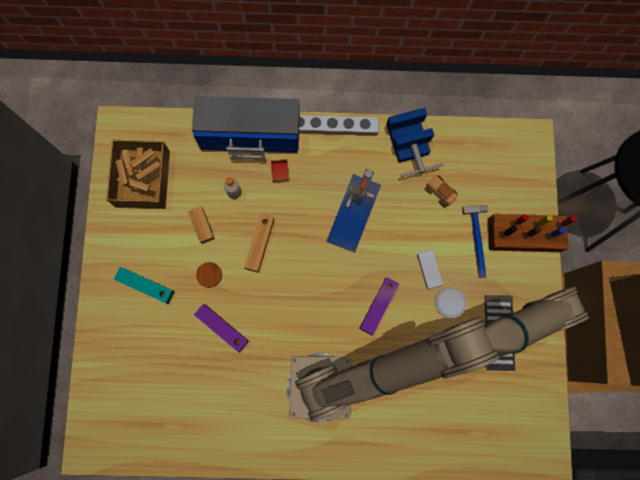

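View pics/scene0.png

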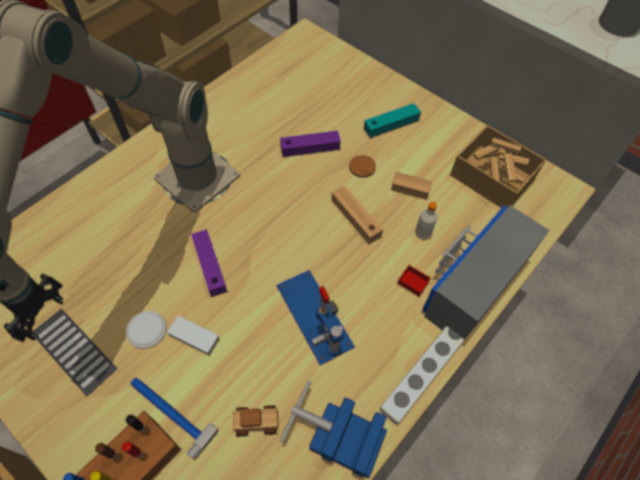

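Candidates in the top view: pine bar with a bore at (260,243), plain offcut at (201,224), purple bars at (380,305) and (221,327), and a turquoise bar at (143,284). The pine bar fits: it is pine-coloured, has a bore at the far end, and lies left of the blue gauge at (354,213). I'll confirm with one enlarged crop.

```bash
python3 - <<'E'
import cv2
a=cv2.imread("pics/top0.png")
c=a[160:280,235:395]
c=cv2.resize(c,None,fx=5,fy=5,interpolation=cv2.INTER_CUBIC);cv2.imwrite("pics/crop1.png",c)
E
```

```text
(no output)
```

View pics/crop1.png

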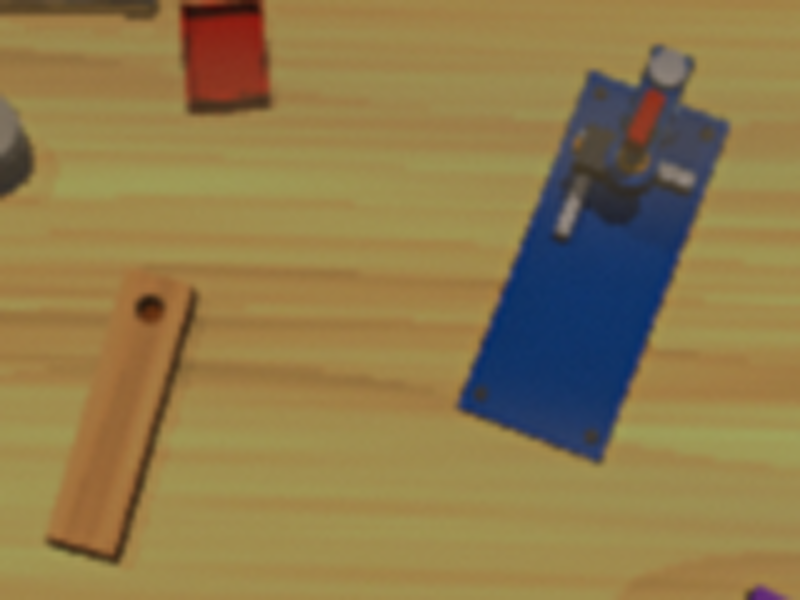

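The crop confirms it: the pine block has its bore at crop (150,307). The gauge plate corners are at (592,70), (728,122), (602,462) and (458,408). Next I compute poses and take wrist views from above each part.

```bash
cat > h.py <<'E'
import numpy as np, cv2
from scipy.optimize import least_squares
from scipy.spatial.transform import Rotation as R
from bench import manip
def proj(s,P):
    T=s["camera_from_world"]; c=np.atleast_2d(P)@T[:3,:3].T+T[:3,3]; q=c@s["K"].T; return q[:,:2]/q[:,2:]
def fit(s,M,uv,x0):
    """planar pose x,y,yaw of model points M from pixels uv"""
    M=np.array(M,float);uv=np.array(uv,float)
    def w(p): 
        c,n=np.cos(p[2]),np.sin(p[2]); return np.c_[p[0]+c*M[:,0]-n*M[:,1],p[1]+n*M[:,0]+c*M[:,1],M[:,2]]
    r=least_squares(lambda p:(proj(s,w(p))-uv).ravel(),x0); return r.x,np.abs(r.fun).max()
def down(yaw): # tool x along yaw, z down
    return (R.from_euler('z',yaw)*R.from_euler('x',np.pi)).as_quat()
def loc(g,x,y,z):
    c,n=np.cos(g[2]),np.sin(g[2]); return np.array([g[0]+c*x-n*y,g[1]+n*x+c*y,z])
PLATE=[(90,55,8),(90,-55,8),(-180,-55,8),(-180,55,8)]
BLK=[(75,0,45),(100,25,45),(100,-25,45),(-100,25,45),(-100,-25,45)]
mm=lambda L:np.array(L)/1000
E
python3 - <<'E'
from h import *
s=manip.snapshot("top")
u=lambda L:[(235+(a+.5)/5-.5,160+(b+.5)/5-.5) for a,b in L]
g=fit(s,mm(PLATE),u([(592,70),(728,122),(602,462),(458,408)]),[.6,-.1,-.3])
b=fit(s,mm(BLK),u([(150,307),(132,268),(197,292),(48,541),(119,553)]),[.5,.2,-.3])
print(g,b)
for p in((g[0],),(b[0],)):
    p=p[0]
    for yaw in (p[2],p[2]+np.pi,p[2]+np.pi/2,p[2]-np.pi/2):
        for off in(0,-.12): print(round(yaw,2),off,manip.ik(loc(p,off,0,.3),down(yaw)))
E
```

```text
(array([ 0.65473902, -0.11937187, -0.34153607]), np.float64(0.679212031356883)) (array([ 0.48729863,  0.22591207, -0.23983236]), np.float64(1.200045997015735))
-0.34 0 [ 0.04018174  0.60007399  0.17454872  1.38133394 -0.10674092  1.16935765
 -1.68578732]
-0.34 -0.12 [ 0.01925469  0.40796379  0.10808434  1.71698736 -0.05026786  1.01933282
 -1.76744989]
2.8 0 [ 0.48073375  0.65808062 -0.63440412  1.36586718  0.3928129   1.24370575
  1.05041414]
2.8 -0.12 [ 0.53929309  0.47182716 -0.66808827  1.70216364  0.32474964  1.08105143
  0.99880243]
1.23 0 [ 0.27737782  0.60366111 -0.24814087  1.37293271  0.15114687  1.18348117
 -0.32725799]
1.23 -0.12 [ 0.31448468  0.4207456  -0.32106674  1.70841686  0.15032351  1.03662625
 -0.39874168]
-1.91 0 [ 0.65872633  0.78367693 -1.05991316  1.36006588  0.67782416  1.38030158
  2.40614893]
-1.91 -0.12 [ 0.74893624  0.58923641 -1.05820164  1.69688829  0.54967657  1.18646685
  2.34747364]
-0.24 0 [-0.24328947  0.40726885 -0.34895642  1.73436394  0.15886357  1.02770895
 -2.45895291]
-0.24 -0.12 [-0.08705089  0.32469687 -0.75601864  1.93747671  0.26655392  0.98066964
 -2.7777565 ]
2.9 0 [ 0.20283557  0.59276426 -1.10957712  1.7228508   0.56903447  1.19029692
  0.26960945]
2.9 -0.12 [ 0.08957497  0.39831483 -1.03136397  1.93382516  0.39828586  1.03147898
  0.21295261]
1.33 0 [-0.00305512  0.46580855 -0.7181744   1.72784338  0.3422421   1.07721029
 -1.07299132]
1.33 -0.12 [ 0.04156162  0.37265746 -0.95092537  1.93476683  0.35679346  1.01312775
 -1.30996854]
-1.81 0 [ 0.18010321  0.57115509 -1.05800682  1.72336524  0.53702374  1.1701645
  1.87269842]
-1.81 -0.12 [ 0.10358077  0.40700239 -1.05606014  1.93355845  0.4115648   1.03785336
  1.76834049]
```

```bash
python3 - <<'E'
from h import *
b=np.array([.4873,.2259,-.24]); g=np.array([.6547,-.1194,-.3415])
manip.move_to(loc(g,-.1,0,.36),down(g[2])); s1=manip.snapshot("wrist")
manip.move_to(loc(b,-.03,0,.3),down(b[2])); s2=manip.snapshot("wrist")
np.savez("w.npz",*[x for s in(s1,s2) for x in(s["K"],s["camera_from_world"])])
cv2.imwrite("pics/w1.png",s1["image"]);cv2.imwrite("pics/w2.png",s2["image"])
print(proj(s1,[loc(g,*p) for p in mm(PLATE)]).round(),proj(s2,[loc(b,*p) for p in mm(BLK)]).round(),manip.get_obs()["time"],manip.get_obs()["joints"])
E
```

```text
[[274.  32.]
 [367.  32.]
 [362. 251.]
 [282. 252.]] [[321. 103.]
 [295.  76.]
 [346.  76.]
 [299. 270.]
 [344. 269.]] 3.775 [-0.48799047  0.35533701 -0.04661823  1.79766559  0.02063293  0.98848486
 -2.35704593]
```

View pics/w1.png

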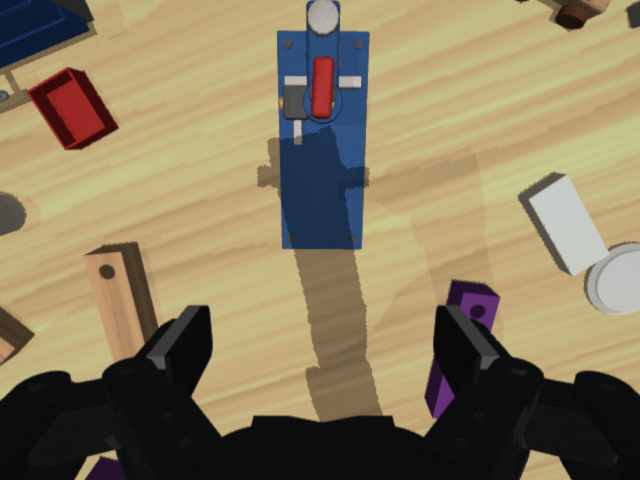

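View pics/w2.png

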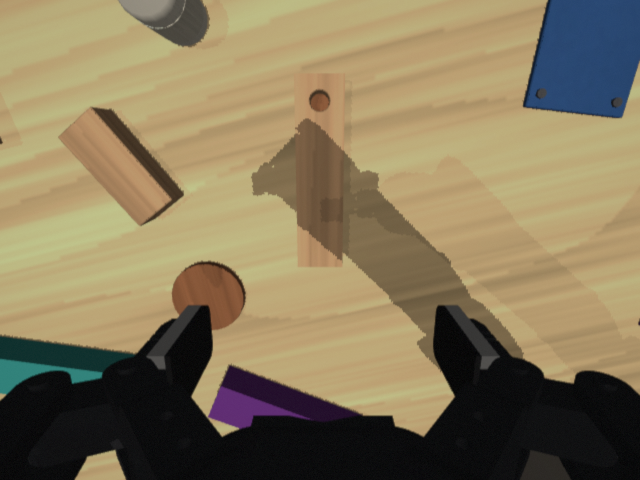

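Picture 1: gauge plate corners are at about (277,32), (369,32), (362,248) and (282,248), with the red grip at (322,88). Picture 2: the block corners are at (294,73), (346,73), (298,267) and (343,267), and the bore is at (319,100). I'll refit both poses and grasp the block.

```bash
python3 - <<'E'
from h import *
w=np.load("w.npz"); s1=dict(K=w["arr_0"],camera_from_world=w["arr_1"]); s2=dict(K=w["arr_2"],camera_from_world=w["arr_3"])
g,e1=fit(s1,mm(PLATE),[(277,32),(369,32),(362,248.5),(281.5,248.5)],[.6,-.1,-.3])
b,e2=fit(s2,mm(BLK),[(319,100),(294,73),(346,73),(298,267),(343.5,267)],[.5,.2,-.3])
print(g,e1,b,e2); np.save("g.npy",g)
q=down(b[2]); G=-.02
manip.move_to(loc(b,G,0,.12),q); manip.servo_line(loc(b,G,0,.008),rate=.1)
print(manip.get_obs()["ft_force"])
manip.gripper_to(.03,60); o=manip.get_obs(); print(o["grip_width"],o["grasp_force"],o["ft_force"])
manip.servo_line(loc(b,G,0,.10),rate=.15); o=manip.get_obs(); print(o["grip_width"],o["grasp_force"],o["ft_force"],o["time"])
manip.move_to(loc(g,-.075-.11+G,-.006,.10),down(g[2]))
o=manip.get_obs(); print(o["ee_pos"],o["time"]); s=manip.snapshot("scene"); 
cv2.imwrite("pics/s3.png",cv2.resize(s["image"][150:390,180:500],None,fx=2,fy=2))
E
```

```text
[ 0.65578839 -0.12170111 -0.34912856] 2.0198603182446107 [ 0.49029333  0.22607052 -0.2400988 ] 0.8120742596318564
[-0.2623432  -0.04345102 -0.14131576]
0.04919654937937271 63.07922959327698 [-0.12583058  0.22104263  5.37131208]
0.049198560239888056 62.37619400024414 [ 0.41937685 -0.54889937 -2.08439549] 6.9833
[ 0.46167931 -0.0556433   0.09976216] 8.0917
```

View pics/s3.png

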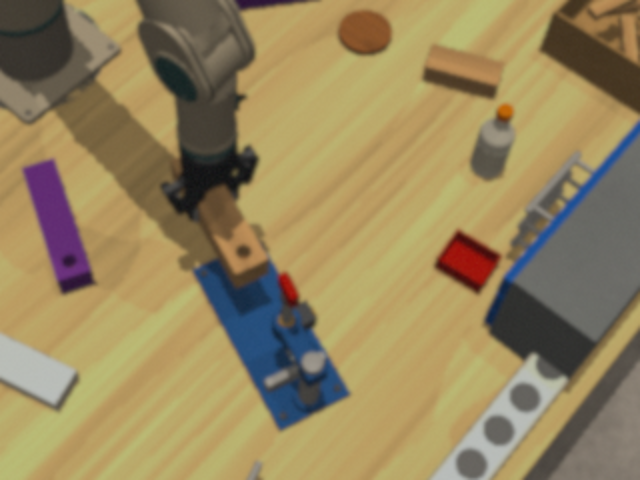

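The block is held, bore end forward, over the gauge's open end. I'll lower it, slide it in and feel for the stop and the fence.

```bash
cat >> h.py <<'E'
def creep(d,step,n,lim,f0,rate=.02):
    """step along unit d until reaction force against d exceeds lim"""
    d=np.array(d,float)
    for i in range(n+1):
        f=manip.get_obs()["ft_force"]; r=-(f-f0)@d
        if r>lim or i==n: return i,round(r,1)
        p=p+d*step if i else manip.get_obs()["ee_pos"]+d*step
        manip.servo_line(p,rate=rate)
E
python3 - <<'E'
from h import *
g=np.load("g.npy"); G=-.02
ux=np.array([np.cos(g[2]),np.sin(g[2]),0]); uy=np.array([-ux[1],ux[0],0])
manip.servo_line(loc(g,-.185+G,-.006,.020),rate=.12)
manip.servo_line(loc(g,-.083+G,-.006,.020),rate=.1); manip.pause(.2)
f0=manip.get_obs()["ft_force"]; print(f0)
print("z",creep([0,0,-1],.001,7,3,f0))
print("x",creep(ux,.001,16,8,f0)); print("y",creep(uy,.001,14,8,f0)); print("x",creep(ux,.0007,6,8,f0))
o=manip.get_obs(); c,n=ux[:2]; d=o["ee_pos"]-loc(g,-.075+G,0,0); print(d@ux,d@uy,d[2],o["ft_force"],o["moment"],o["time"])
s=manip.snapshot("scene"); cv2.imwrite("pics/s4.png",cv2.resize(s["image"][240:390,240:400],None,fx=4,fy=4,interpolation=cv2.INTER_CUBIC))
E
```

```text
Traceback (most recent call last):
bench.Unreachable: the arm cannot follow that straight line within its joint ranges
```

```bash
python3 - <<'E'
from h import *
g=np.load("g.npy"); G=-.02
print(manip.get_obs()["joints"].round(2))
for off in(-.11,-.09,-.07,-.06,0):
  for z in(.1,.02): 
    q=manip.ik(loc(g,-.075+off+G,-.006,z),down(g[2])); print(off,z,None if q is None else q.round(2))
E
```

```text
[ 0.11  0.59 -0.08  2.14  0.11  0.41 -1.97]
-0.11 0.1 [ 0.12  0.59 -0.08  2.14  0.11  0.41 -1.97]
-0.11 0.02 [ 0.16  0.76 -0.15  2.17  0.43  0.24 -2.28]
-0.09 0.1 [ 0.13  0.61 -0.08  2.09  0.11  0.45 -1.95]
-0.09 0.02 [ 0.11  0.76 -0.05  2.12  0.13  0.26 -1.98]
-0.07 0.1 [ 0.14  0.63 -0.09  2.04  0.11  0.48 -1.94]
-0.07 0.02 [ 0.12  0.78 -0.06  2.07  0.13  0.3  -1.96]
-0.06 0.1 [ 0.15  0.64 -0.09  2.01  0.11  0.5  -1.94]
-0.06 0.02 [ 0.13  0.78 -0.06  2.04  0.13  0.32 -1.96]
0 0.1 [ 0.18  0.69 -0.1   1.85  0.11  0.6  -1.9 ]
0 0.02 [ 0.16  0.82 -0.07  1.88  0.13  0.44 -1.92]
```

```bash
python3 - <<'E'
from h import *
g=np.load("g.npy"); G=-.02
ux=np.array([np.cos(g[2]),np.sin(g[2]),0]); uy=np.array([-ux[1],ux[0],0])
manip.servo_line(loc(g,-.14+G,-.006,.10),rate=.12)
manip.servo_line(loc(g,-.14+G,-.006,.020),rate=.12)
manip.servo_line(loc(g,-.083+G,-.006,.020),rate=.1); manip.pause(.2)
f0=manip.get_obs()["ft_force"]; print(f0)
print("z",creep([0,0,-1],.001,7,3,f0))
print("x",creep(ux,.001,16,8,f0)); print("y",creep(uy,.001,14,8,f0)); print("x",creep(ux,.0007,6,8,f0))
o=manip.get_obs(); d=o["ee_pos"]-loc(g,-.075+G,0,0); print(d@ux,d@uy,d[2],o["ft_force"],o["moment"],o["time"])
s=manip.snapshot("scene"); cv2.imwrite("pics/s4.png",cv2.resize(s["image"][240:390,240:400],None,fx=4,fy=4,interpolation=cv2.INTER_CUBIC))
E
```

```text
[ 0.18894463 -0.09772359 -2.05667289]
z (4, np.float64(7.4))
x (12, np.float64(10.0))
y (6, np.float64(8.6))
x (4, np.float64(10.1))
0.0010002887737191003 -0.0048508332556806725 0.016656104016759935 [-9.74542862  2.18684453  9.36763097] [ 0.51635815  1.36056936 -0.20284669] 17.05
```

View pics/s4.png

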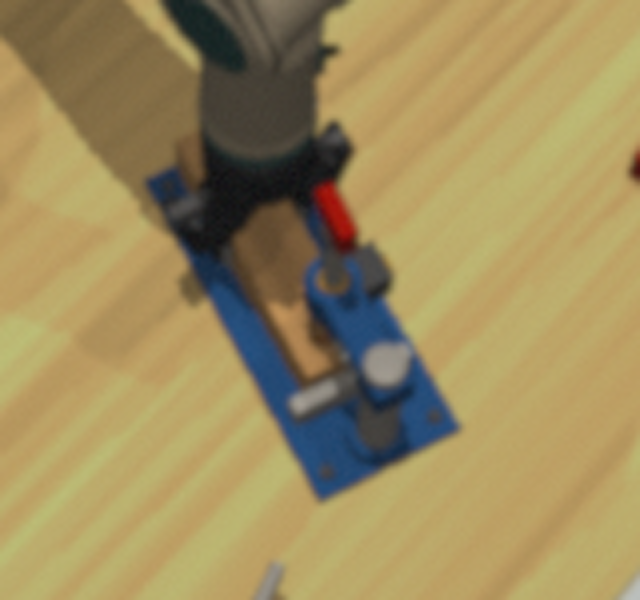

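The y push ended 5 mm short, probably on friction from the x and z preload rather than on the fence. I'll unload x and z and feel y again.

```bash
python3 - <<'E'
from h import *
g=np.load("g.npy"); G=-.02
ux=np.array([np.cos(g[2]),np.sin(g[2]),0]); uy=np.array([-ux[1],ux[0],0])
def rep(t):
    o=manip.get_obs(); d=o["ee_pos"]-loc(g,-.075+G,0,0); f=o["ft_force"]; print(t,(1000*np.array([d@ux,d@uy,d[2]])).round(2),np.round([f@ux,f@uy,f[2]],1),o["time"])
f0=np.array([.19,-.1,-2.06])
p=manip.get_obs()["ee_pos"]; manip.servo_line(p-.002*ux+np.array([0,0,.0015]),rate=.03); manip.pause(.1); rep("off")
print(creep(uy,.001,12,8,f0)); rep("y")
p=manip.get_obs()["ee_pos"]; manip.servo_line(p-.0006*uy,rate=.02); print(creep(ux,.0007,8,8,f0)); rep("x")
E
```

```text
off [-0.18 -4.73 17.94] [ 0.7 -0.7 -2.1] 17.5167
(9, np.float64(8.3))
y [-0.36  0.99 17.93] [-0.2 -8.3  0.1] 19.7667
(7, np.float64(8.4))
x [ 1.04  0.65 17.68] [-8.1 -1.6  2.5] 21.8583
```

The contacts agree with the gauge estimate, at about +1.0 and +0.7 mm. I'll lower the last millimetre, release, and look.

```bash
python3 - <<'E'
from h import *
g=np.load("g.npy"); G=-.02
ux=np.array([np.cos(g[2]),np.sin(g[2]),0]); uy=np.array([-ux[1],ux[0],0])
f0=np.array([.19,-.1,-2.06])
print(creep([0,0,-1],.0007,4,5,f0)); o=manip.get_obs(); print(o["ee_pos"][2],o["ft_force"])
manip.gripper_to(.066); p=manip.get_obs()["ee_pos"]
manip.servo_line(p+[0,0,.2],rate=.2)
g2=g.copy(); g2[:2]+=(.0007*ux+.0006*uy)[:2]; np.save("g2.npy",g2)
manip.move_to(loc(g2,-.12,0,.30),down(g[2]+np.pi)); s=manip.snapshot("wrist"); cv2.imwrite("pics/w5.png",s["image"])
print(proj(s,[loc(g2,*p) for p in mm([(25,25,32),(25,-25,53),(-175,25,53),(-175,-25,53),(0,0,221)])]).round())
o=manip.get_obs(); print(o["time"],o["joints"].round(2))
for dz in(.26,.21,.15):
  for a in(0,-.6,-1.3): 
    q=manip.ik(loc(g2,0,0,dz),down(g[2]+np.pi+a)); print(dz,a,None if q is None else q.round(2))
E
```

```text
(2, np.float64(5.5))
0.016700611016233734 [-4.58786981 -1.26436307  3.39217774]
[[344. 323.]
 [301. 332.]
 [347. 153.]
 [298. 153.]
 [323. 418.]]
26.2417 [ 0.73  0.58 -1.01  1.69  0.52  1.17  0.8 ]
0.26 0 [ 0.62  0.78 -0.93  1.41  0.63  1.26  0.86]
0.26 -0.6 [ 0.55  0.73 -0.76  1.41  0.51  1.21  0.35]
0.26 -1.3 [ 0.46  0.68 -0.58  1.42  0.39  1.16 -0.25]
0.21 0 [ 0.61  0.82 -0.9   1.47  0.67  1.18  0.83]
0.21 -0.6 [ 0.54  0.77 -0.74  1.47  0.55  1.11  0.32]
0.21 -1.3 [ 0.45  0.73 -0.56  1.47  0.42  1.06 -0.28]
0.15 0 [ 0.59  0.88 -0.86  1.52  0.73  1.07  0.78]
0.15 -0.6 [ 0.52  0.83 -0.71  1.53  0.61  1.01  0.27]
0.15 -1.3 [ 0.44  0.79 -0.53  1.53  0.46  0.95 -0.32]
```

View pics/w5.png

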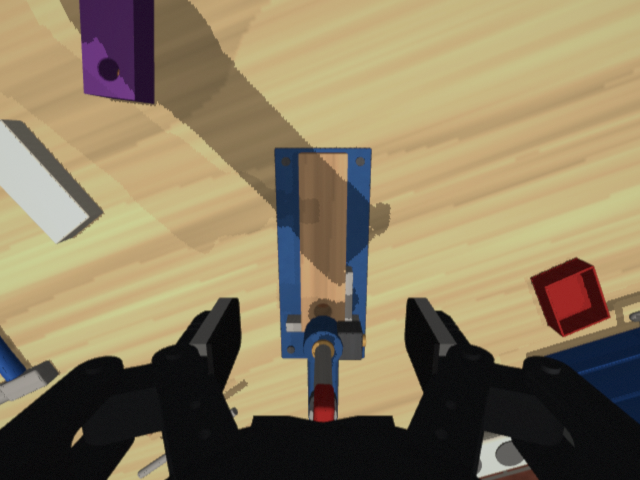

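The block is seated square, with its rear corners at (299,153) and (347,153), as predicted. The bore is under the head at (323,312) and the red grip is at (324,400). Next I grip the wing and lower the probe.

```bash
python3 - <<'E'
from h import *
g=np.load("g2.npy"); q=down(g[2]+np.pi)
manip.gripper_to(.042,40); manip.move_to(loc(g,0,0,.29),q); manip.servo_line(loc(g,0,0,.208),rate=.1); manip.pause(.2)
f0=manip.get_obs()["ft_force"]; manip.gripper_to(.005,40); o=manip.get_obs(); print(o["grip_width"],o["grasp_force"],o["ft_force"]-f0,o["moment"],o["time"])
if .012<o["grip_width"]<.017:
    z=.208
    for dz in(.005,.015,.025,.033):
        manip.servo_line(loc(g,0,0,z-dz),rate=.05); manip.pause(.05); print(dz,(manip.get_obs()["ft_force"]-f0).round(2))
    b=np.mean([manip.get_obs()["ft_force"][2]]); t=z-.033
    while t>z-.0625:
        t-=.0006; manip.servo_line(loc(g,0,0,t),rate=.012); f=manip.get_obs()["ft_force"][2]-b
        if f>3.5: break
    manip.pause(.3); o=manip.get_obs(); print("target",t,o["ee_pos"],f,o["ft_force"]-f0,o["moment"],o["time"])
    np.savez("p.npz",t=t,f0=f0,b=b)
E
```

```text
0.012926539381512324 44.56181136891246 [-0.51091864 -0.924139    2.89588363] [-0.03592693  0.13439335  0.01528963] 28.675
0.005 [-0.67 -1.07  1.71]
0.015 [-0.26 -1.24  2.18]
0.025 [ 0.32 -1.33  2.12]
0.033 [ 1.85 -0.9   3.21]
target 0.15400000000000036 [ 0.65671443 -0.1213647   0.15461624] 3.5694506189706847 [ 2.74413703 -1.19265604  7.54341502] [-0.19738489 -0.7503901  -0.02567811] 39.1833
```

Contact was felt at about 53.5 mm of travel. One small press will confirm it's a hard bottom, then I twist in steps.

```bash
python3 - <<'E'
from h import *
g=np.load("g2.npy"); p=np.load("p.npz"); t=float(p["t"]); f0=p["f0"]
def rep(s):
    o=manip.get_obs(); y=R.from_quat(o["tool_rot"]).as_matrix()[:,0]; yaw=np.arctan2(y[1],y[0])-g[2]-np.pi
    print(s,"z",o["ee_pos"][2].round(5),"yaw",((yaw+np.pi)%(2*np.pi)-np.pi).round(3),(o["ft_force"]-f0).round(1),o["moment"].round(2),o["time"])
for _ in range(2):
    t-=.0005; manip.servo_line(loc(g,0,0,t),rate=.01); rep(t)
    if manip.get_obs()["ft_force"][2]-f0[2]>9.5: break
manip.pause(.2)
for a in(.1,.3,.5):
    manip.servo_line(loc(g,0,0,t),down(g[2]+np.pi-a),rate=.05); rep(a)
np.savez("p.npz",t=t,f0=f0)
E
```

```text
0.15350000000000036 z 0.15461 yaw -0.0 [ 2.  -1.1 10.6] [-0.17 -0.56 -0.07] 39.4333
0.1 z 0.15459 yaw -0.101 [ 1.8 -2.6  9.5] [-0.21 -0.64  0.01] 39.8833
0.3 z 0.1546 yaw -0.3 [ 2.5 -1.1  9.2] [-0.2  -0.58  0.01] 40.2333
0.5 z 0.15461 yaw -0.5 [ 2.6 -1.7  9.2] [-0.31 -0.56 -0.05] 40.5833
```

It's a hard bottom: z stays at 0.1546 while the force rises. Continuing the twist.

```bash
python3 - <<'E'
from h import *
g=np.load("g2.npy"); p=np.load("p.npz"); t=float(p["t"]); f0=p["f0"]
for a in(.7,.9,1.05,1.15,1.2,1.25,1.28,1.31,1.34):
    manip.servo_line(loc(g,0,0,t),down(g[2]+np.pi-a),rate=.05); o=manip.get_obs()
    print(a,o["ee_pos"][2].round(5),(o["ft_force"]-f0).round(1),o["moment"].round(2),o["grip_width"].round(4),o["time"])
    if a>1.2 and abs(o["moment"][2])>.6: break
E
```

```text
Traceback (most recent call last):
AttributeError: 'float' object has no attribute 'round'
```

```bash
python3 - <<'E'
from h import *
g=np.load("g2.npy"); p=np.load("p.npz"); t=float(p["t"]); f0=p["f0"]
for a in(.9,1.05,1.15,1.2,1.25,1.28,1.31,1.34):
    manip.servo_line(loc(g,0,0,t),down(g[2]+np.pi-a),rate=.05); o=manip.get_obs()
    print(a,np.round(o["ee_pos"][2],5),(o["ft_force"]-f0).round(1),o["moment"].round(2),np.round(o["grip_width"],4),o["time"])
    if a>1.2 and abs(o["moment"][2])>.6: break
E
```

```text
0.9 0.15457 [ 1.8 -1.7  9.5] [-0.37 -0.47  0.01] 0.0135 41.2833
1.05 0.15457 [ 1.9 -1.6  8.8] [-0.36 -0.5  -0.03] 0.0132 41.5833
1.15 0.15454 [ 2.9 -2.   9.8] [-0.37 -0.5  -0.04] 0.0133 41.8333
1.2 0.15453 [ 2.  -1.2  8.7] [-0.33 -0.42  0.01] 0.0135 42.0833
1.25 0.15458 [ 2.  -1.7 10.2] [-0.37 -0.57  0.17] 0.0132 42.3333
1.28 0.15457 [ 2.2 -1.5 10.5] [-0.4  -0.53  0.71] 0.0133 42.5833
```

The moment jumps at 1.25 to 1.28 rad, so the lock is at its stop. I'll relax the load, release, retreat and check.

```bash
python3 - <<'E'
from h import *
g=np.load("g2.npy"); t=.1546
manip.servo_line(loc(g,0,0,t),down(g[2]+np.pi-1.255),rate=.05); o=manip.get_obs(); print(o["ft_force"],o["moment"])
manip.gripper_to(.042); manip.servo_line(loc(g,0,0,.28),rate=.12)
manip.move_to(loc(g,-.12,0,.32),down(g[2])); manip.pause(.2)
s=manip.snapshot("wrist"); cv2.imwrite("pics/w6.png",s["image"])
print(proj(s,[loc(g,*p) for p in mm([(0,0,221),(0,0,168),(0,0,182),(-175,25,53),(-175,-25,53)])]).round(),manip.get_obs()["time"])
E
```

```text
[ 3.3216185  -0.76810552  6.30447434] [-0.25802197 -0.74593305  0.20722072]
[[322.  48.]
 [322.  65.]
 [322.  61.]
 [300. 252.]
 [344. 252.]] 46.1583
```

View pics/w6.png

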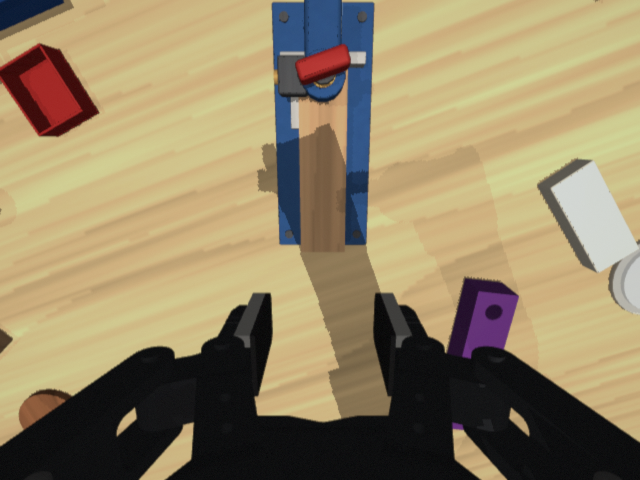

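The grip is down at (323,64), which matches a height of 0.168 m, and turned about 70° clockwise. The block is still seated. A quick silhouette fit will give the lock angle before I hand in.

```bash
python3 - <<'E'
from h import *
import itertools
g=np.load("g2.npy"); s=manip.snapshot("wrist"); im=s["image"].astype(int)
m=((im[...,2]>90)&(im[...,1]<70)&(im[...,0]<70)).astype(np.uint8); m[:30]=0;m[100:]=0;m[:,:285]=0;m[:,365:]=0
C=np.array(list(itertools.product((-19,19),(-7,7),(-14,14))))/1000
def iou(p):
    c=C@R.from_euler('z',-p[0]).as_matrix().T+[p[1],p[2],.1675]
    h=cv2.convexHull(proj(s,[loc(g,*x) for x in c]).astype(np.float32)); M=np.zeros_like(m); cv2.fillConvexPoly(M,np.round(h*16).astype(np.int32),1,shift=4)
    return (M&m).sum()/(M|m).sum()
r=max(((iou((a,x,y)),a,x,y) for a in np.arange(1.0,1.4,.02) for x in np.arange(-.004,.005,.001) for y in np.arange(-.004,.005,.001))); print(r,m.sum())
E
```

```text
(np.float64(0.6969135802469136), np.float64(1.1400000000000001), np.float64(0.001), np.float64(0.0)) 1129
```

```bash
python3 - <<'E'
from h import *
import itertools
g=np.load("g2.npy"); s=manip.snapshot("wrist"); im=s["image"].astype(int)
m=((im[...,2]>1.9*im[...,1])&(im[...,2]>50)).astype(np.uint8); m[:30]=0;m[100:]=0;m[:,:285]=0;m[:,365:]=0
C=np.array(list(itertools.product((-19,19),(-7,7),(-14,14))))/1000
def iou(p):
    c=C@R.from_euler('z',-p[0]).as_matrix().T+[p[1],p[2],p[3]]
    h=cv2.convexHull(proj(s,[loc(g,*x) for x in c]).astype(np.float32)); M=np.zeros_like(m); cv2.fillConvexPoly(M,np.round(h*16).astype(np.int32),1,shift=4)
    return (M&m).sum()/(M|m).sum()
print(m.sum(),cv2.minAreaRect(np.argwhere(m)[:,::-1].astype(np.float32)))
r={}
for a in np.arange(1.0,1.42,.03): r[round(a,2)]=max((round(iou((a,x,y,z)),3),x,y,z) for x in np.arange(-.006,.005,.001) for y in np.arange(-.002,.003,.001) for z in(.1635,.1675,.1715))
for k in r: print(k,[float(np.round(v,4)) for v in r[k]])
E
```

```text
1369 ((323.2882995605469, 64.16789245605469), (25.972471237182617, 55.618682861328125), 70.01689910888672)
1.0 [0.746, 0.001, 0.0, 0.1635]
1.03 [0.767, 0.001, 0.0, 0.1635]
1.06 [0.79, 0.001, 0.0, 0.1635]
1.09 [0.806, 0.001, 0.0, 0.1635]
1.12 [0.835, 0.001, 0.0, 0.1635]
1.15 [0.841, 0.001, 0.0, 0.1635]
1.18 [0.853, 0.001, 0.0, 0.1635]
1.21 [0.86, 0.001, 0.0, 0.1635]
1.24 [0.859, 0.0, 0.0, 0.1635]
1.27 [0.861, 0.0, 0.0, 0.1635]
1.3 [0.848, 0.001, 0.0, 0.1635]
1.33 [0.84, 0.001, 0.0, 0.1635]
1.36 [0.826, 0.001, 0.0, 0.1635]
1.39 [0.811, 0.001, 0.0, 0.1635]
```

The best fit is centred on 1.24 rad, so the lock is at its stop. Handing in.

```bash
python3 -c "
from bench import manip
print(manip.hand_in())"
```

```text
the job is handed in; nothing more can be done
None
```

I handed the job in at about 46 s with the block seated against the stop and fence, the probe resting on the bore's bottom, its lock turned to about 1.24 rad, the gripper clear, and no contact with other things seen; the judge's verdict was not shown.

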